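Square up the stand post with a try square

TASK

The post of the stand is on a loose bolt and leans. Pick up the try square, set its blue stock down flat on the base plate in front of the post, clear of it, then slide it up to the post until the blade's outer edge lies along the post's flat face from foot to blade tip and has brought the post square to the plate. Finish while still holding the square there, pressed with light steady force into the corner against both plate and post so the bolt can be tightened; only the square may touch the post, and leave the dish, glass cylinder, funnel and hex key alone.

Things in the scene. Friction and masses are not known exactly. Their poses are not given: they have to be found in the camera images.
- square: Try square, an L standing on its stock, 0.2 to 0.4 kg. Stock: blue bar 130 mm long, 18 wide, 25 high. Blade: steel strip 25 mm wide, 5 thick, rising at the stock's end to 150 mm above its underside. Origin: outer heel of the L (underside, in the plane of the blade's outer edge, with which the stock's end is flush, mid-width). +x out of the L, the way it is pushed; stock runs to x = -130 mm; z up
- square_grip (a point): Point in the middle of the stock's section, 80 mm behind the outer edge of the blade, 12.5 mm above the underside: a good place to grip, across the square's y
- square_toe (a point): Underside of the stock at its far end, 130 mm behind the heel
- base_plate: Aluminium base plate, screwed to the bench (fixed): 220 (x) by 140 (y) by 12 mm, flat top. Origin: centre of its underside. The post stands at x = +70 mm, y = 0; its face to be touched looks to -x and, when square, is the plane x = +55 mm. The stock goes on the free plate on the -x side, the square's +x along the plate's +x, and is pushed along +x. Friction with the stock: about 0.5
- post (a joint): Lean of the post, rad: 0 = square to the plate, positive = leaning to the plate's -x, towards the free part of the plate. It starts leaning 0.06 to 0.12 that way
- dish: Bystander: pale yellow dish, 124 mm across, 24 mm high. Origin: centre of its underside
- cylinder: Bystander: glass measuring cylinder standing in the dish, 168 mm high, foot 54 mm across. Origin: centre of its underside
- funnel: Bystander: steel funnel standing mouth down, 84 mm across, 80 mm high. Origin: centre of its underside
- hex_key: Bystander: dark hex key lying flat, 90 by 30 mm, 6 mm thick. Origin: middle of the long arm, underside
- post_face (a point): Bright steel post, 30 x 30 x 200 mm, between two dark cheek brackets (45 mm high, behind its face), on a bolt along the plate's y, 16 mm above the plate. This point: middle of the face to be touched, 100 mm above the bolt; axes are the plate's when square. The foot cannot slide; the post stays where it is left and gives way to 1 to 3 N at the blade tip's height

How it is judged:
By the outcome, as a careful person would: the job done as asked, in the order asked, and still so for the second after the job is handed in, while the arm keeps its last pose, push and grip.
It also fails if it takes over 54 s, if anything falls off the work surface, if the arm or the gripper's body presses on something with over 40 N, if the wrist force passes 120 N, or if a joint passes its speed limit or range.

ROBOT

A 7-joint arm with a two-finger parallel gripper is mounted at the origin on the work surface. World frame = base frame: x ahead of the robot, y to its left, z up, the work surface at z = 0. Lengths are in m, angles in rad, forces in N, time in s.
With the tool pointing down it reaches from about 0.4 to 0.85 m from the base axis. Payload 10.4 kg.
Tool frame: the origin (TCP) lies midway between the tips of the shut fingers; the grasp point (between the pads) lies 19 mm behind it; z points along the fingers, y is the line along which they close (so a half turn about z gives the same grasp; the last joint's range is limited). The gripper opens to 85 mm and grips with 20 to 120 N. Pads are 22 mm wide; open, the fingers measure 114 mm over their backs; the gripper's body (76 mm by 85 mm) begins 54 mm behind the grasp point. The pads swing forward as they close: fully open they stand 13 mm farther back than shut.
Start: joints at [1.169, 0.332, -0.065, 1.46, 0.022, 1.35, -0.088], TCP at [0.231, -0.581, 0.231] pointing down, gripper open.
Joint ranges: [-2.6, 2.6], [-0.5, 2.12], [-1.47, 1.34], [0.16, 2.42], [-1.27, 4.41], [0.06, 2.06], [-2.6, 2.6]. Speed limits (rad/s): [2.22, 2.22, 2.79, 2.79, 3.14, 3.14, 3.14].

INTERFACE

Orientations are given as a unit quaternion [w, x, y, z].
In Python, from bench import manip, optics gives the robot as it stands.
- The arm moves only by the tool arm_command, never from a script. Its argument "increments" is a list of rows, each an object of numbers: "tx", "ty", "tz": the shift along the world's x, y, z in mm; "wx", "wy", "wz": the turn, a rotation vector about the world's x, y, z in degrees; "jaw": the finger opening in mm, from 0 to 85.4. A call has exactly 5 rows; each row is the pose to reach, as a shift and turn from the pose commanded when the call began; what a row does not reach only later rows make up. A row lasts 1/12 s, in which the tool goes at most 41.7 mm and 7.16 degrees, less where a joint would pass 70% of its speed; a pose out of reach is approached as far as the arm can. A call with a gripper value outside its range is refused whole. The fingers move at their own pace and stop on an object; "grip_force" is the grip in N (left out, the last holds). Time passes only in rows, so rows that repeat a pose let the fingers close, or fill a call up. It gives the time, the measured TCP pose, the force, the opening and the grip force at its end, in the units of the state.
- manip.get_state(): the state, without advancing time (a new reading comes with each control period).
- optics.read_camera(name): name is "side" or "top" or "wrist"; returns (picture, depth): 420x560x3 uint8, blue, green, red; 420x560 float32, m along the optical axis (not along the pixel's ray), 0 where there is no reading.
- optics.camera_model(name): a dict with "fx", "fy", "cx", "cy" (pixels), "k1" (the pictures are not rectified: a ray, as slopes to the right and down, at radius r is drawn at 1 + k1 r^2 times it, then the intrinsics apply), "view" (4x4, takes a point from world to camera coordinates). Camera axes: x right, y up, looking along -z (the intrinsics and any distortion apply to the point x, -y, -z); pixel columns grow to the right and rows downward; lengths in m; the calibration is good to about 2 mm. A picture is of the moment at which its call begins: read the wrist's pose just before it. camera_model takes no time and is no camera call; for the wrist camera it gives the pose at the moment of the call.
- manip.finish_job(): hands the job in; it is judged then, once.
Trained networks look in the newest picture that a camera, given by its name, has taken for a name from the list of things; names that differ only in an ending like _2 or _b are one class to them, and where a whole thing is asked for, a point or a joint stands for the part that bears it (a point fixed in the world has none). Each returns a list of dicts, best first, with "score" (0 to 1); they miss things now and then, are a little off and sometimes report something else, mostly with a low value. They report only what shows in the picture. A call takes as long as a camera call.
- optics.cut_out(camera, name): "region" (420x560 bool, what is visible of it) and "at" ([row, column] in pixels, amid what is visible of it).
The state is a dict: "t": time; "joint_positions": joint angles; "qvel": joint speeds; "joint_efforts": joint torques, N m; "tool_pos": TCP position; "eef_rot": TCP orientation; "wrist_force": force on the tool from outside, world axes, zero at the start; "ft_torque": the same for the moment, N m; "finger_gap": opening from 0.0 (shut) to 1.0 (fully open); "finger_force": force on a finger pad.
Only numpy, scipy, OpenCV 4.12 (cv2) and the standard library are available. Lean on these libraries where they do the work, as an engineer would, in place of code of your own. Each camera call takes 0.05 s, during which the arm holds its last target. There are 200 camera calls.

## Working session

There is one attempt and no reset: what is moved stays moved. The work goes in short steps, Python scripts to look and compute and a tool call to move; the robot and the scene stay as the last step left them, time stands still between calls to the robot, and variables do not carry over. Pictures are saved under pics/ and viewed, at most 10 in all, crops included, and the job is handed in when it is done.

Besides the shell and the picture viewer there is one more tool, called after "Emit:" by a JSON object that holds its "method" and its "body", one argument or row to a line. arm_command: Moves the arm, as the interface text tells. Its arguments: {"type":"object","properties":{"increments":{"type":"array"},"grip_force":{"type":"number"}},"required":["increments"]}

```bash
mkdir -p pics; ls; cat > h.py <<'E'
import numpy as np, cv2
from bench import manip, optics
def cloud(depth,m,reg):
    r,c=np.nonzero(reg&(depth>0)); d=depth[r,c].astype(float)
    u=np.stack([(c-m['cx'])/m['fx'],(r-m['cy'])/m['fy']],1)
    s=u.copy()
    for _ in range(15): s=u/(1+m['k1']*(s**2).sum(1,keepdims=True))
    P=np.stack([s[:,0]*d,-s[:,1]*d,-d,np.ones(len(d))])
    return (np.linalg.inv(np.array(m['view']))@P)[:3].T
def proj(m,p):
    q=np.array(m['view'])@np.append(p,1); s=np.array([q[0],-q[1]])/-q[2]
    s=s*(1+m['k1']*(s**2).sum()); return np.array([s[0]*m['fx']+m['cx'],s[1]*m['fy']+m['cy']])
E
python3 - <<'E'
from h import *
np.set_printoptions(precision=3,suppress=True)
ims=[]
for cam in ['side','top']:
    im,d=optics.read_camera(cam); m=optics.camera_model(cam); ims.append(im); 
    np.savez(f'/tmp/{cam}0.npz',im=im,d=d)
    print(cam,np.linalg.inv(np.array(m['view']))[:3,3], m['fx'],m['k1'])
    for n in ['square','base_plate','post','dish','cylinder','funnel','hex_key']:
        for o in optics.cut_out(cam,n)[:2]:
            if o['score']<.3: continue
            P=cloud(d,m,o['region'])
            print(n,round(o['score'],2),np.array(o['at']),o['region'].sum(),np.percentile(P,2,0) if len(P) else '',np.percentile(P,98,0) if len(P) else '', np.median(P,0))
            np.save(f'/tmp/{cam}_{n}.npy',o['region']) if o['score']>.5 else 0
for i,n in zip(ims,['side0','top0']): cv2.imwrite(f'pics/{n}.png',i)
print(manip.get_state())
E
```

```text
pics
side [0.526 1.08  1.086] 523.275611138958 -0.05279565812410269
square 0.67 [180.4 299.3] 272 [ 0.512 -0.306  0.003] [ 0.547 -0.174  0.149] [ 0.525 -0.195  0.028]
post 0.95 [266.5 298.7] 831 [0.501 0.194 0.022] [0.53  0.234 0.221] [0.516 0.225 0.14 ]
dish 0.61 [350.3 327.7] 1253 [0.403 0.324 0.005] [0.517 0.433 0.028] [0.445 0.37  0.015]
dish 0.43 [265.  302.2] 818 [0.501 0.195 0.026] [0.53  0.234 0.221] [0.516 0.225 0.142]
cylinder 0.87 [341.2 319.9] 813 [0.442 0.371 0.01 ] [0.486 0.409 0.177] [0.466 0.395 0.081]
funnel 0.8 [147.7 310.7] 443 [ 0.476 -0.496  0.   ] [ 0.553 -0.391  0.082] [ 0.514 -0.415  0.029]
hex_key 0.41 [265.1 298.7] 859 [0.495 0.094 0.013] [0.53  0.234 0.22 ] [0.515 0.224 0.138]
top [ 0.44  -0.002  1.648] 514.1729175309141 -0.13228731309925362
square 0.73 [231.5 341.5] 271 [ 0.518 -0.305 -0.002] [ 0.552 -0.18   0.152] [ 0.534 -0.244  0.025]
base_plate 0.86 [237.5 217.7] 3027 [0.451 0.042 0.005] [0.586 0.251 0.217] [0.516 0.146 0.013]
post 0.74 [233.1 194.8] 134 [0.505 0.187 0.078] [0.53  0.214 0.224] [0.517 0.197 0.216]
dish 0.74 [259.2 148.7] 919 [ 0.405  0.322 -0.002] [0.522 0.43  0.029] [0.453 0.371 0.013]
cylinder 0.6 [248.6 140.5] 280 [0.449 0.364 0.008] [0.49  0.398 0.177] [0.468 0.376 0.083]
funnel 0.82 [238.7 402.3] 537 [ 0.478 -0.472  0.011] [ 0.555 -0.399  0.084] [ 0.515 -0.427  0.033]
hex_key 0.49 [169.1 287.4] 2 [ 0.738 -0.059  0.003] [ 0.738 -0.056  0.008] [ 0.738 -0.057  0.005]
{'t': 0.8, 'joint_positions': array([ 1.169,  0.332, -0.065,  1.46 ,  0.022,  1.35 , -0.089]), 'qvel': array([ 0.   ,  0.   ,  0.   ,  0.001, -0.001,  0.002, -0.   ]), 'joint_efforts': array([  0.   , -62.519,   0.049, -39.182,   0.016,   0.002,  -0.   ]), 'tool_pos': array([ 0.231, -0.581,  0.231]), 'eef_rot': array([0.   , 0.982, 0.188, 0.   ]), 'wrist_force': array([-0.168,  0.14 ,  0.115]), 'ft_torque': array([ 0.032,  0.007, -0.074]), 'finger_force': 0.0, 'finger_gap': 1.0022328771065943}
```

View pics/top0.png

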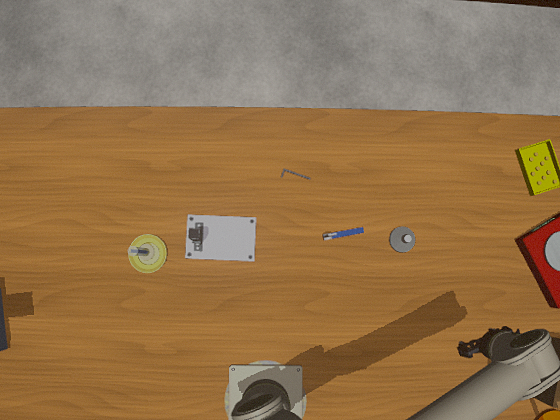

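View pics/side0.png

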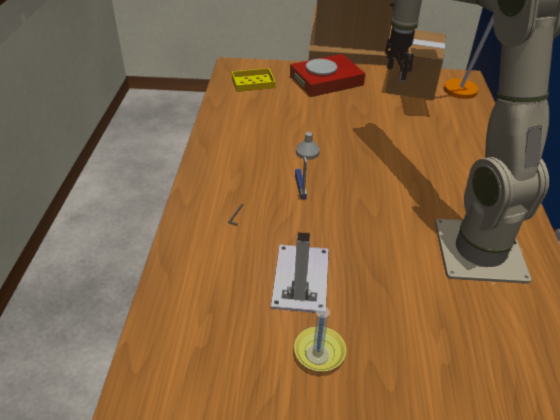

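```bash
python3 - <<'E'
from h import *
np.set_printoptions(precision=4,suppress=True)
def rect(P):
    (c,s,a)=cv2.minAreaRect((P[:,:2]*1000).astype(np.float32)); return np.round(c,1),np.round(s,1),round(a,2)
for cam in ['side','top']:
    z=np.load(f'/tmp/{cam}0.npz'); m=optics.camera_model(cam); im,d=z['im'],z['d']
    R=np.load(f'/tmp/{cam}_square.npy'); P=cloud(d,m,R); 
    print(cam,'square'); 
    S=P[(P[:,2]>.015)&(P[:,2]<.035)]; print(' stock',len(S),np.median(S[:,2]),rect(S))
    B=P[P[:,2]>.04]; print(' blade',len(B),B.min(0) if len(B) else '',B.max(0) if len(B) else '', np.median(B,0) if len(B) else '')
    # plate from depth over whole picture
    A=cloud(d,m,np.ones(d.shape,bool)); 
    k=(A[:,2]>.006)&(A[:,2]<.018)&(A[:,0]>.42)&(A[:,0]<.62)&(A[:,1]>0.0)&(A[:,1]<.29)
    print(' plate',k.sum(),np.median(A[k,2]),rect(A[k]),np.percentile(A[k],[1,99],axis=0))
    R=np.load(f'/tmp/{cam}_post.npy'); P=cloud(d,m,R)
    t=P[P[:,2]>.19]; print(' post top',len(t),np.percentile(t,[3,97],axis=0))
    for lo in (.05,.1,.15,.19):
        q=P[(P[:,2]>lo)&(P[:,2]<lo+.03)]; print(lo,len(q),np.percentile(q,[3,50,97],axis=0).ravel() if len(q) else '')
    for p in [(.5160,.146,.012),(.52,.04,.012),(.52,.25,.012)]: print(proj(m,p))
E
```

```text
side square
 stock 147 0.026042171394134783 (array([ 530.5, -240.2]), array([ 19.9, 135.5]), 10.08)
 blade 93 [ 0.516  -0.2036  0.0421] [ 0.5256 -0.1711  0.1543] [ 0.5207 -0.1822  0.0999]
 plate 2410 0.01334588958597005 (array([519.3, 144.8]), array([198.4, 287.2]), 0.02) [[0.4401 0.0395 0.0063]
 [0.587  0.2661 0.0178]]
 post top 220 [[0.5015 0.1933 0.1927]
 [0.5294 0.2238 0.2215]]
0.05 98 [0.502  0.2271 0.0515 0.516  0.2303 0.0663 0.5301 0.234  0.0772]
0.1 112 [0.5018 0.2232 0.101  0.5152 0.2267 0.1143 0.5294 0.2309 0.1293]
0.15 117 [0.5016 0.2186 0.1512 0.5152 0.2228 0.1647 0.5294 0.2268 0.1795]
0.19 194 [0.5015 0.1927 0.1925 0.5152 0.2188 0.2146 0.5294 0.2239 0.2197]
[299.9181 275.4678]
[300.0436 247.1614]
[296.6752 306.2093]
top square
 stock 208 0.02529062866375731 (array([ 535. , -243.7]), array([ 18.4, 130.8]), 11.28)
 blade 28 [ 0.5201 -0.2038  0.053 ] [ 0.527  -0.1795  0.1607] [ 0.5237 -0.1892  0.1456]
 plate 2605 0.012156174225889327 (array([519.3, 145.4]), array([198., 290.]), 0.53) [[0.4352 0.0195 0.0062]
 [0.6036 0.2711 0.0178]]
 post top 103 [[0.5053 0.1872 0.21  ]
 [0.5302 0.2142 0.2239]]
0.05 5 [0.5188 0.1958 0.066  0.524  0.196  0.0783 0.5297 0.1973 0.0786]
0.1 8 [0.508  0.1927 0.1084 0.5173 0.1938 0.1175 0.5266 0.1947 0.1271]
0.15 17 [0.5046 0.1891 0.1547 0.5079 0.1909 0.1654 0.5287 0.21   0.1789]
0.19 77 [0.5053 0.1872 0.2099 0.5163 0.1988 0.216  0.5304 0.2143 0.2197]
[220.181  237.8243]
[253.5208 236.9123]
[187.6201 236.1975]
```

The top picture shows the plate at about (220,238) with its post on the left end. The square is at (343,235) with its heel on the left, and the funnel is at (402,239). The side picture shows the post leaning towards the square's side, with the dish and cylinder behind it at (320,350). The square's yaw is about 100° and the plate's about 87°. I'll move above the grip point now.

Emit:
{"method": "arm_command", "body": {
  "increments": [
    {"tx":20,"ty":22,"tz":4,"wz":5.3},
    {"tx":40,"ty":43,"tz":8,"wz":10.5},
    {"tx":60,"ty":65,"tz":10,"wz":15.8},
    {"tx":80,"ty":86,"tz":10,"wz":21},
    {"tx":101,"ty":108,"tz":10,"wz":26}
  ],
  "grip_force": 40
}}

```text
schema error: expected keys tx, ty, tz, wx, wy, wz, jaw
```

Emit:
{"method": "arm_command", "body": {
  "increments": [
    {"tx":20,"ty":22,"tz":4,"wz":5.3},
    {"tx":40,"ty":43,"tz":8,"wz":10.5},
    {"tx":60,"ty":65,"tz":10,"wz":15.8},
    {"tx":80,"ty":86,"tz":10,"wz":21},
    {"tx":101,"ty":108,"tz":10,"wz":26}
  ]
}}

```text
schema error: expected keys tx, ty, tz, wx, wy, wz, jaw
```

Emit:
{"method": "arm_command", "body": {
  "increments": [
    {"tx":25,"ty":27,"tz":4,"wz":6.5},
    {"tx":50,"ty":54,"tz":8,"wz":13},
    {"tx":75,"ty":80,"tz":10,"wz":19.5},
    {"tx":101,"ty":108,"tz":10,"wz":26},
    {"tx":101,"ty":108,"tz":10,"wz":26}
  ]
}}

```text
schema error: expected keys tx, ty, tz, wx, wy, wz, jaw
```

```bash
cat >> h.py <<'E'
def rect(P):
    (c,s,a)=cv2.minAreaRect((P[:,:2]*1000).astype(np.float32)); return np.round(c,1),np.round(s,1),round(a,2)
def tool():
    s=manip.get_state(); w,x,y,z=s['eef_rot']; from scipy.spatial.transform import Rotation as R
    M=R.from_quat([x,y,z,w]).as_matrix()
    return 't %.2f'%s['t'],np.round(s['tool_pos']*1000,1),'ty ang %.2f'%np.degrees(np.arctan2(M[1,1],M[0,1])),'tz',np.round(M[:,2],4),'F',np.round(s['wrist_force'],1),'gap %.1f'%(85.4*s['finger_gap']),'ff',s['finger_force']
def line(xy):  # long-axis angle, deg
    vx,vy,x,y=cv2.fitLine((xy*1000).astype(np.float32),cv2.DIST_HUBER,0,.01,.01).ravel(); return round(float(np.degrees(np.arctan2(vy,vx))),2),x,y
E
python3 - <<'E'
from h import *
np.set_printoptions(precision=4,suppress=True)
print(tool())
m=optics.camera_model('wrist'); im,d=optics.read_camera('wrist'); cv2.imwrite('pics/w1.png',im)
np.savez('/tmp/w1.npz',im=im,d=d)
print(np.linalg.inv(np.array(m['view']))[:3,3],m['fx'],m['k1'])
for o in optics.cut_out('wrist','square')[:2]:
    P=cloud(d,m,o['region']); print(o['score'],o['at'],len(P))
    S=P[(P[:,2]>.02)&(P[:,2]<.03)]; print('stock',len(S),np.median(S[:,2]),rect(S),line(S[:,:2]))
    B=P[P[:,2]>.145]; print('bladetop',len(B),np.median(B,0) if len(B) else '',rect(B) if len(B)>5 else '')
z=np.load('/tmp/top0.npz'); mt=optics.camera_model('top'); P=cloud(z['d'],mt,np.load('/tmp/top_base_plate.npy')); P=P[(P[:,2]<.02)]; print('plate top',rect(P))
E
```

```text
('t 0.80', array([ 231.2, -580.7,  231.4]), 'ty ang -68.30', 'tz', array([ 0.0001, -0.0001, -1.    ]), 'F', array([-0.2,  0.1,  0.1]), 'gap 85.6', 'ff', 0.0)
[ 0.2943 -0.5556  0.3723] 317.5683641494473 0.01524871558553651
plate top (array([519. , 147.2]), array([220.5, 141.8]), 88.42)
```

Emit:
{"method": "arm_command", "body": {
  "increments": [
    {"tx":20,"ty":22,"tz":4,"wx":0,"wy":0,"wz":5.3,"jaw":85},
    {"tx":40,"ty":43,"tz":8,"wx":0,"wy":0,"wz":10.5,"jaw":85},
    {"tx":60,"ty":65,"tz":10,"wx":0,"wy":0,"wz":15.8,"jaw":85},
    {"tx":80,"ty":86,"tz":10,"wx":0,"wy":0,"wz":21,"jaw":85},
    {"tx":101,"ty":108,"tz":10,"wx":0,"wy":0,"wz":26,"jaw":85}
  ],
  "grip_force": 40
}}

```text
t: 1.32
tool_pos: [0.3328, -0.4718, 0.2417]
eef_rot: [0.0, 0.914, 0.406, -0.0]
wrist_force: [0.1, -0.6, 0.4]
finger_gap: 1.0
finger_force: 0.0
```

Emit:
{"method": "arm_command", "body": {
  "increments": [
    {"tx":20,"ty":22,"tz":4,"wx":0,"wy":0,"wz":5.3,"jaw":85},
    {"tx":40,"ty":43,"tz":8,"wx":0,"wy":0,"wz":10.5,"jaw":85},
    {"tx":60,"ty":65,"tz":10,"wx":0,"wy":0,"wz":15.8,"jaw":85},
    {"tx":80,"ty":86,"tz":10,"wx":0,"wy":0,"wz":21,"jaw":85},
    {"tx":101,"ty":108,"tz":10,"wx":0,"wy":0,"wz":26,"jaw":85}
  ]
}}

```text
t: 1.73
tool_pos: [0.4338, -0.3638, 0.2517]
eef_rot: [0.0, 0.799, 0.601, -0.0]
wrist_force: [-0.0, 0.2, 0.1]
finger_gap: 0.998
finger_force: 0.0
```

Emit:
{"method": "arm_command", "body": {
  "increments": [
    {"tx":25,"ty":27,"tz":4,"wx":0,"wy":0,"wz":6.5,"jaw":60},
    {"tx":50,"ty":54,"tz":8,"wx":0,"wy":0,"wz":13,"jaw":60},
    {"tx":75,"ty":80,"tz":10,"wx":0,"wy":0,"wz":19.5,"jaw":60},
    {"tx":101,"ty":108,"tz":10,"wx":0,"wy":0,"wz":26,"jaw":60},
    {"tx":101,"ty":108,"tz":10,"wx":0,"wy":0,"wz":26,"jaw":60}
  ]
}}

```text
t: 2.15
tool_pos: [0.5389, -0.2486, 0.2616]
eef_rot: [-0.0, 0.638, 0.77, 0.002]
wrist_force: [-0.3, 2.0, -0.3]
finger_gap: 0.705
finger_force: 0.0
```

```bash
python3 - <<'E'
from h import *
np.set_printoptions(precision=4,suppress=True)
print(tool())
m=optics.camera_model('wrist'); im,d=optics.read_camera('wrist'); cv2.imwrite('pics/w2.png',im)
np.savez('/tmp/w2.npz',im=im,d=d)
print(np.linalg.inv(np.array(m['view']))[:3,3])
for o in optics.cut_out('wrist','square')[:2]:
    P=cloud(d,m,o['region']); print(o['score'],o['at'],len(P))
    S=P[(P[:,2]>.02)&(P[:,2]<.03)]; print('stock',len(S),np.median(S[:,2]),rect(S),line(S[:,:2]))
    B=P[P[:,2]>.145]; print('bladetop',len(B),np.median(B,0) if len(B) else '',rect(B) if len(B)>5 else '')
E
```

```text
('t 2.15', array([ 538.9, -248.6,  261.6]), 'ty ang 10.69', 'tz', array([ 0.0028,  0.0035, -1.    ]), 'F', array([-0.3,  2. , -0.3]), 'gap 60.2', 'ff', 0.0)
[ 0.5271 -0.183   0.4027]
0.81 [167.7, 272.0] 1503
stock 1239 0.023169940983896076 (array([ 533.6, -241.8]), array([ 18. , 129.5]), 11.3) (-80.82, np.float32(535.8691), np.float32(-246.55565))
bladetop 226 [ 0.5234 -0.1907  0.1483] (array([ 523.5, -190.6]), array([ 4.8, 24.3]), 10.4)
```

View pics/w2.png

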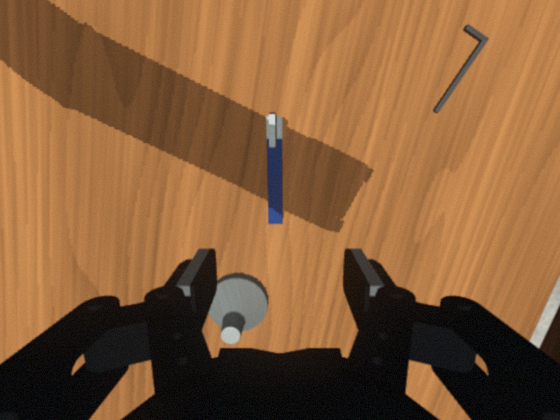

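The wrist picture shows the stock centred at (275,180) with the blade on top at (272,125). The funnel at (238,305) is well clear of the fingers. I'll descend onto the stock.

Emit:
{"method": "arm_command", "body": {
  "increments": [
    {"tx":2.5,"ty":-2,"tz":-30,"wx":0,"wy":0,"wz":1.3,"jaw":45},
    {"tx":2.5,"ty":-2,"tz":-70,"wx":0,"wy":0,"wz":1.3,"jaw":45},
    {"tx":2.5,"ty":-2,"tz":-110,"wx":0,"wy":0,"wz":1.3,"jaw":45},
    {"tx":2.5,"ty":-2,"tz":-150,"wx":0,"wy":0,"wz":1.3,"jaw":45},
    {"tx":2.5,"ty":-2,"tz":-185,"wx":0,"wy":0,"wz":1.3,"jaw":45}
  ]
}}

```text
t: 2.67
tool_pos: [0.535, -0.2601, 0.0739]
eef_rot: [-0.0, 0.637, 0.771, -0.001]
wrist_force: [0.7, 0.0, -0.3]
finger_gap: 0.53
finger_force: 0.0
```

Emit:
{"method": "arm_command", "body": {
  "increments": [
    {"tx":0,"ty":0,"tz":-25,"wx":0,"wy":0,"wz":0,"jaw":45},
    {"tx":0,"ty":0,"tz":-45,"wx":0,"wy":0,"wz":0,"jaw":45},
    {"tx":0,"ty":0,"tz":-60,"wx":0,"wy":0,"wz":0,"jaw":45},
    {"tx":0,"ty":0,"tz":-70,"wx":0,"wy":0,"wz":0,"jaw":45},
    {"tx":0,"ty":0,"tz":-74,"wx":0,"wy":0,"wz":0,"jaw":45}
  ]
}}

```text
t: 3.08
tool_pos: [0.5353, -0.2596, 0.0008]
eef_rot: [-0.001, 0.637, 0.771, -0.001]
wrist_force: [0.1, 1.1, 0.1]
finger_gap: 0.531
finger_force: 0.0
```

Emit:
{"method": "arm_command", "body": {
  "increments": [
    {"tx":0,"ty":0,"tz":0,"wx":0,"wy":0,"wz":0,"jaw":38},
    {"tx":0,"ty":0,"tz":0,"wx":0,"wy":0,"wz":0,"jaw":30},
    {"tx":0,"ty":0,"tz":0,"wx":0,"wy":0,"wz":0,"jaw":24},
    {"tx":0,"ty":0,"tz":0,"wx":0,"wy":0,"wz":0,"jaw":18},
    {"tx":0,"ty":0,"tz":0,"wx":0,"wy":0,"wz":0,"jaw":10}
  ],
  "grip_force": 60
}}

```text
t: 3.5
tool_pos: [0.5373, -0.2592, 0.0036]
eef_rot: [0.001, 0.636, 0.772, 0.0]
wrist_force: [-0.8, -0.4, 8.1]
finger_gap: 0.198
finger_force: 59.8
```

Emit:
{"method": "arm_command", "body": {
  "increments": [
    {"tx":0,"ty":0,"tz":0,"wx":0,"wy":0,"wz":0,"jaw":5},
    {"tx":0,"ty":0,"tz":0,"wx":0,"wy":0,"wz":0,"jaw":0},
    {"tx":0,"ty":0,"tz":0,"wx":0,"wy":0,"wz":0,"jaw":0},
    {"tx":0,"ty":0,"tz":0,"wx":0,"wy":0,"wz":0,"jaw":0},
    {"tx":0,"ty":0,"tz":0,"wx":0,"wy":0,"wz":0,"jaw":0}
  ]
}}

```text
t: 3.92
tool_pos: [0.5373, -0.2592, 0.0036]
eef_rot: [0.001, 0.636, 0.772, 0.0]
wrist_force: [-1.7, -0.4, 6.2]
finger_gap: 0.199
finger_force: 59.8
```

```bash
python3 -c "
from h import *
print(tool())"
```

```text
('t 3.92', array([ 537.3, -259.2,    3.6]), 'ty ang 10.99', 'tz', array([ 0.0016, -0.0011, -1.    ]), 'F', array([-1.7, -0.4,  6.2]), 'gap 17.0', 'ff', 59.784443378448486)
```

The stock is gripped, with a 17 mm gap and 60 N. I'll lift it and carry it over the free end of the plate.

Emit:
{"method": "arm_command", "body": {
  "increments": [
    {"tx":0,"ty":0,"tz":8,"wx":0,"wy":0,"wz":0,"jaw":0},
    {"tx":0,"ty":0,"tz":22,"wx":0,"wy":0,"wz":0,"jaw":0},
    {"tx":0,"ty":0,"tz":38,"wx":0,"wy":0,"wz":0,"jaw":0},
    {"tx":0,"ty":0,"tz":52,"wx":0,"wy":0,"wz":0,"jaw":0},
    {"tx":0,"ty":0,"tz":60,"wx":0,"wy":0,"wz":0,"jaw":0}
  ]
}}

```text
t: 4.33
tool_pos: [0.5376, -0.259, 0.0651]
eef_rot: [0.001, 0.636, 0.772, 0.0]
wrist_force: [0.8, -0.5, -3.7]
finger_gap: 0.196
finger_force: 58.8
```

Emit:
{"method": "arm_command", "body": {
  "increments": [
    {"tx":-2,"ty":15,"tz":0,"wx":0,"wy":0,"wz":-1,"jaw":0},
    {"tx":-4,"ty":45,"tz":0,"wx":0,"wy":0,"wz":-2.5,"jaw":0},
    {"tx":-6,"ty":80,"tz":0,"wx":0,"wy":0,"wz":-4,"jaw":0},
    {"tx":-8,"ty":115,"tz":0,"wx":0,"wy":0,"wz":-5.5,"jaw":0},
    {"tx":-10,"ty":150,"tz":0,"wx":0,"wy":0,"wz":-6.5,"jaw":0}
  ]
}}

```text
t: 4.75
tool_pos: [0.5263, -0.1073, 0.0629]
eef_rot: [0.0, 0.679, 0.734, 0.0]
wrist_force: [0.8, -0.1, -3.4]
finger_gap: 0.194
finger_force: 58.8
```

Emit:
{"method": "arm_command", "body": {
  "increments": [
    {"tx":-2,"ty":35,"tz":0,"wx":0,"wy":0,"wz":-1,"jaw":0},
    {"tx":-4,"ty":70,"tz":0,"wx":0,"wy":0,"wz":-2.5,"jaw":0},
    {"tx":-6,"ty":100,"tz":0,"wx":0,"wy":0,"wz":-4,"jaw":0},
    {"tx":-8,"ty":125,"tz":0,"wx":0,"wy":0,"wz":-5.5,"jaw":0},
    {"tx":-10,"ty":140,"tz":0,"wx":0,"wy":0,"wz":-6.1,"jaw":0}
  ]
}}

```text
t: 5.17
tool_pos: [0.5163, 0.035, 0.0631]
eef_rot: [-0.0, 0.716, 0.698, 0.001]
wrist_force: [-0.2, 0.5, -2.9]
finger_gap: 0.195
finger_force: 58.8
```

Emit:
{"method": "arm_command", "body": {
  "increments": [
    {"tx":0,"ty":15,"tz":0,"wx":0,"wy":0,"wz":0,"jaw":0},
    {"tx":0,"ty":30,"tz":0,"wx":0,"wy":0,"wz":0,"jaw":0},
    {"tx":0,"ty":40,"tz":0,"wx":0,"wy":0,"wz":0,"jaw":0},
    {"tx":0,"ty":40,"tz":0,"wx":0,"wy":0,"wz":0,"jaw":0},
    {"tx":0,"ty":40,"tz":0,"wx":0,"wy":0,"wz":0,"jaw":0}
  ]
}}

```text
t: 5.58
tool_pos: [0.5167, 0.0711, 0.0625]
eef_rot: [0.0, 0.717, 0.697, -0.0]
wrist_force: [-0.3, 0.2, -3.2]
finger_gap: 0.192
finger_force: 58.8
```

```bash
python3 - <<'E'
from h import *
np.set_printoptions(precision=4,suppress=True)
print(tool(), manip.get_state()['joint_positions'])
out=[]
for cam in ['wrist','top','side']:
    m=optics.camera_model(cam); im,d=optics.read_camera(cam)
    np.savez(f'/tmp/{cam}3.npz',im=im,d=d); out.append(im)
    for n in ['square','base_plate','post']:
      for o in optics.cut_out(cam,n)[:1]:
        P=cloud(d,m,o['region']); print(cam,n,round(o['score'],2),np.round(o['at']),len(P))
        if n=='square':
            B=P[P[:,2]>.12]; print(' blade',np.percentile(B,[2,50,98],axis=0) if len(B) else '')
            S=P[(P[:,2]>.07)&(P[:,2]<.095)]; print(' stock',np.percentile(S,[2,50,98],axis=0) if len(S) else '')
        if n=='base_plate':
            B=P[(P[:,2]<.02)&(P[:,2]>.008)]; print(' plate',np.median(B[:,2]),rect(B))
cv2.imwrite('pics/c3.png',np.vstack([np.hstack([out[0],out[1]])])[:,:])
cv2.imwrite('pics/c3.png',np.hstack([cv2.resize(out[0],(400,300)),out[2][190:340,200:400].repeat(2,0).repeat(2,1)]))
E
```

```text
('t 5.58', array([516.7,  71.1,  62.5]), 'ty ang -1.55', 'tz', array([ 0.0001, -0.0003, -1.    ]), 'F', array([-0.3,  0.2, -3.2]), 'gap 16.4', 'ff', 58.76023292541504) [ 0.2876  0.3323 -0.5842  1.8911  0.2186  0.9813 -0.421 ]
wrist square 0.74 [167. 277.] 12614
 blade [[0.5167 0.1458 0.1313]
 [0.5192 0.148  0.1331]
 [0.5217 0.1493 0.1435]]
 stock [[0.5099 0.0417 0.0809]
 [0.5183 0.1062 0.0822]
 [0.5271 0.1506 0.0836]]
wrist base_plate 0.62 [122. 248.] 50243
 plate 0.010292457829286908 (array([515.6, 119.7]), array([161.3, 140.4]), 88.46)
top base_plate 0.76 [238. 203.] 1392
 plate 0.013061921913907981 (array([519.6, 191.3]), array([127.6, 140.2]), 88.43)
top post 0.65 [233. 195.] 149
side square 0.4 [227. 303.] 35
 blade [[0.5142 0.1396 0.1852]
 [0.5169 0.1511 0.2028]
 [0.5193 0.1557 0.2133]]
 stock [[0.5095 0.0325 0.0822]
 [0.5101 0.038  0.0849]
 [0.5125 0.0474 0.0887]]
side base_plate 0.77 [276. 296.] 3490
 plate 0.013639213331590128 (array([512.7, 148.3]), array([224. , 141.5]), 88.25)
side post 0.67 [266. 299.] 799
```

View pics/c3.png

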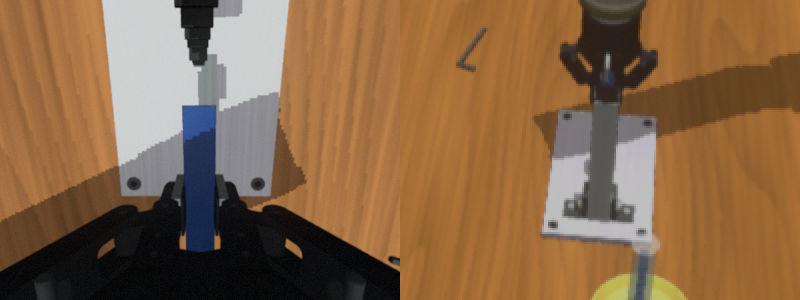

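The wrist view (left) shows the stock centred over the plate at (200,180), with its far end still ahead of the plate's edge bolts. The side view (right) shows the blade in line in front of the post at (605,75). I'll go forward 14 mm and lower it.

Emit:
{"method": "arm_command", "body": {
  "increments": [
    {"tx":-1,"ty":7,"tz":-5,"wx":0,"wy":0,"wz":0,"jaw":0},
    {"tx":-2,"ty":14,"tz":-15,"wx":0,"wy":0,"wz":0,"jaw":0},
    {"tx":-2,"ty":14,"tz":-28,"wx":0,"wy":0,"wz":0,"jaw":0},
    {"tx":-2,"ty":14,"tz":-37,"wx":0,"wy":0,"wz":0,"jaw":0},
    {"tx":-2,"ty":14,"tz":-42,"wx":0,"wy":0,"wz":0,"jaw":0}
  ]
}}

```text
t: 6.6
tool_pos: [0.5134, 0.0852, 0.018]
eef_rot: [-0.001, 0.717, 0.697, -0.001]
wrist_force: [-0.3, -0.6, -1.9]
finger_gap: 0.192
finger_force: 58.7
```

Emit:
{"method": "arm_command", "body": {
  "increments": [
    {"tx":0,"ty":0,"tz":0,"wx":0,"wy":0,"wz":0,"jaw":0},
    {"tx":0,"ty":0,"tz":-0.7,"wx":0,"wy":0,"wz":0,"jaw":0},
    {"tx":0,"ty":0,"tz":-1.4,"wx":0,"wy":0,"wz":0,"jaw":0},
    {"tx":0,"ty":0,"tz":-2.2,"wx":0,"wy":0,"wz":0,"jaw":0},
    {"tx":0,"ty":0,"tz":-3,"wx":0,"wy":0,"wz":0,"jaw":0}
  ]
}}

```text
t: 7.02
tool_pos: [0.515, 0.0852, 0.0177]
eef_rot: [0.0, 0.717, 0.697, 0.0]
wrist_force: [-1.3, 0.6, -3.7]
finger_gap: 0.196
finger_force: 58.7
```

```bash
python3 -c "
from h import *
print(tool(),manip.get_state()['ft_torque'])"
```

```text
('t 7.02', array([515. ,  85.2,  17.7]), 'ty ang -1.61', 'tz', array([ 9.e-04,  0.e+00, -1.e+00]), 'F', array([-1.3,  0.6, -3.7]), 'gap 16.8', 'ff', 58.71246814727783) [-1.54063652e-01  3.53884658e-02 -7.64489167e-05]
```

Emit:
{"method": "arm_command", "body": {
  "increments": [
    {"tx":0,"ty":0,"tz":-0.5,"wx":0,"wy":0,"wz":0,"jaw":0},
    {"tx":0,"ty":0,"tz":-1,"wx":0,"wy":0,"wz":0,"jaw":0},
    {"tx":0,"ty":0,"tz":-1.5,"wx":0,"wy":0,"wz":0,"jaw":0},
    {"tx":0,"ty":0,"tz":-2,"wx":0,"wy":0,"wz":0,"jaw":0},
    {"tx":0,"ty":0,"tz":-2,"wx":0,"wy":0,"wz":0,"jaw":0}
  ]
}}

```text
t: 7.43
tool_pos: [0.5147, 0.0853, 0.0156]
eef_rot: [0.0, 0.717, 0.697, 0.0]
wrist_force: [-2.1, -1.4, 2.2]
finger_gap: 0.199
finger_force: 59.3
```

```bash
python3 -c "
from h import *
print(tool(),manip.get_state()['ft_torque'])"
```

```text
('t 7.43', array([514.7,  85.3,  15.6]), 'ty ang -1.60', 'tz', array([ 2.e-04, -2.e-04, -1.e+00]), 'F', array([-2.1, -1.4,  2.2]), 'gap 17.0', 'ff', 59.33527708053589) [-0.1856654   0.39007749 -0.03731917]
```

Contact at the expected height. I'll slide towards the post with a light down-press.

Emit:
{"method": "arm_command", "body": {
  "increments": [
    {"tx":0,"ty":1,"tz":-0.4,"wx":0,"wy":0,"wz":0,"jaw":0},
    {"tx":0.1,"ty":3,"tz":-0.4,"wx":0,"wy":0,"wz":0,"jaw":0},
    {"tx":0.1,"ty":5,"tz":-0.4,"wx":0,"wy":0,"wz":0,"jaw":0},
    {"tx":0.2,"ty":7,"tz":-0.4,"wx":0,"wy":0,"wz":0,"jaw":0},
    {"tx":0.3,"ty":9,"tz":-0.4,"wx":0,"wy":0,"wz":0,"jaw":0}
  ]
}}

```text
t: 7.85
tool_pos: [0.5159, 0.0936, 0.0156]
eef_rot: [0.001, 0.717, 0.697, 0.0]
wrist_force: [-0.2, -5.0, 5.3]
finger_gap: 0.195
finger_force: 60.0
```

```bash
cat > look.py <<'E'
from h import *
import sys
np.set_printoptions(precision=1,suppress=True,linewidth=150)
print(tool(),manip.get_state()['ft_torque'].round(2))
for cam in ['side','top']:
    m=optics.camera_model(cam); im,d=optics.read_camera(cam); np.savez(f'/tmp/{cam}_l.npz',im=im,d=d)
    cv2.imwrite(f'pics/{cam}_{sys.argv[1]}.png',im)
    A=cloud(d,m,np.ones(d.shape,bool))*1000
    # profile by height near post/blade
    for lo in range(60,225,20):
        q=A[(A[:,2]>lo)&(A[:,2]<lo+20)&(abs(A[:,0]-517)<22)&(A[:,1]>165)&(A[:,1]<245)]
        if len(q)>4: print(cam,lo,len(q),np.percentile(q[:,1],[2,50,98]),np.percentile(q[:,0],[2,98]))
m=optics.camera_model('side'); 
for o in optics.cut_out('side','post')[:1]:
    P=cloud(np.load('/tmp/side_l.npz')['d'],m,o['region'])*1000
    P=P[(P[:,2]>60)&(P[:,2]<195)&(abs(P[:,0]-515)<10)]
    k=np.polyfit(P[:,2],P[:,1],1); r=P[:,1]-np.polyval(k,P[:,2]); P=P[abs(r)<3]; k=np.polyfit(P[:,2],P[:,1],1)
    print('back face slope (lean)',round(-k[0],4),'y at plate',np.polyval(k,28.))
E
python3 look.py a
```

```text
('t 7.85', array([515.9,  93.6,  15.6]), 'ty ang -1.64', 'tz', array([ 0., -0., -1.]), 'F', array([-0.2, -5. ,  5.3]), 'gap 16.7', 'ff', 60.015517473220825) [-1.   0.1 -0. ]
side 60 66 [214.7 229.7 233.2] [500.5 535.5]
side 80 73 [223.9 228.8 231.5] [501.2 530.6]
side 100 70 [218.5 226.9 230.3] [501.  529.3]
side 120 71 [221.4 225.5 229.7] [501.7 530.3]
side 140 84 [218.  224.1 228.6] [501.1 530.5]
side 160 73 [219.1 222.8 225.9] [501.1 529.4]
side 180 81 [213.3 221.5 225.5] [500.9 530.4]
side 200 154 [192.  217.1 223.4] [501.2 529.7]
side 220 32 [196.2 213.1 222.3] [501.6 529.3]
top 60 13 [196.  197.9 225. ] [499.9 531.7]
top 80 6 [195.7 200.7 211.2] [504.8 527.5]
top 100 6 [193.5 194.3 206.2] [504.7 518.5]
top 120 5 [191.6 192.4 193.1] [521.5 532.4]
top 140 5 [174.6 212.6 218.6] [505.2 517.1]
top 160 15 [175.1 190.4 206.5] [504.5 526.5]
top 200 90 [186.9 199.5 215.2] [505.1 533.2]
top 220 32 [190.3 202.8 214.2] [507.5 532.6]
back face slope (lean) 0.0798 y at plate 233.3257232073651
```

Emit:
{"method": "arm_command", "body": {
  "increments": [
    {"tx":0,"ty":2,"tz":0,"wx":0,"wy":0,"wz":0,"jaw":0},
    {"tx":0.1,"ty":4,"tz":0,"wx":0,"wy":0,"wz":0,"jaw":0},
    {"tx":0.2,"ty":6,"tz":0,"wx":0,"wy":0,"wz":0,"jaw":0},
    {"tx":0.2,"ty":8,"tz":0,"wx":0,"wy":0,"wz":0,"jaw":0},
    {"tx":0.3,"ty":10,"tz":0,"wx":0,"wy":0,"wz":0,"jaw":0}
  ]
}}

```text
t: 8.42
tool_pos: [0.5162, 0.1036, 0.0156]
eef_rot: [0.001, 0.717, 0.697, 0.0]
wrist_force: [-0.3, -4.5, 6.5]
finger_gap: 0.199
finger_force: 60.3
```

Emit:
{"method": "arm_command", "body": {
  "increments": [
    {"tx":0,"ty":1.4,"tz":0,"wx":0,"wy":0,"wz":0,"jaw":0},
    {"tx":0.1,"ty":2.8,"tz":0,"wx":0,"wy":0,"wz":0,"jaw":0},
    {"tx":0.1,"ty":4.2,"tz":0,"wx":0,"wy":0,"wz":0,"jaw":0},
    {"tx":0.2,"ty":5.6,"tz":0,"wx":0,"wy":0,"wz":0,"jaw":0},
    {"tx":0.2,"ty":7,"tz":0,"wx":0,"wy":0,"wz":0,"jaw":0}
  ]
}}

```text
t: 8.83
tool_pos: [0.5164, 0.1105, 0.0156]
eef_rot: [0.001, 0.717, 0.697, 0.0]
wrist_force: [0.5, -5.2, 7.3]
finger_gap: 0.193
finger_force: 60.2
```

```bash
python3 look.py b | grep -v top
```

```text
('t 8.83', array([516.4, 110.5,  15.6]), 'ty ang -1.65', 'tz', array([ 0., -0., -1.]), 'F', array([ 0.5, -5.2,  7.3]), 'gap 16.5', 'ff', 60.18017292022705) [-1.1  0.   0. ]
side 60 73 [217.9 230.  233.2] [502.1 535.2]
side 80 68 [224.7 228.6 232.5] [501.2 530.6]
side 100 74 [219.  227.3 230.9] [501.  529.4]
side 120 72 [220.7 225.2 229. ] [501.2 530.3]
side 140 76 [221.  224.1 227.4] [501.6 530.6]
side 160 81 [216.5 223.  225.9] [500.8 529.5]
side 180 83 [214.5 221.6 225.1] [501.1 530.5]
side 200 159 [190.6 216.4 223.1] [501.2 529.5]
side 220 23 [198.1 211.6 219.7] [503.8 528.3]
back face slope (lean) 0.0836 y at plate 234.00762140075932
```

Emit:
{"method": "arm_command", "body": {
  "increments": [
    {"tx":0,"ty":1,"tz":0,"wx":0,"wy":0,"wz":0,"jaw":0},
    {"tx":0,"ty":2,"tz":0,"wx":0,"wy":0,"wz":0,"jaw":0},
    {"tx":0.1,"ty":3,"tz":0,"wx":0,"wy":0,"wz":0,"jaw":0},
    {"tx":0.1,"ty":4,"tz":0,"wx":0,"wy":0,"wz":0,"jaw":0},
    {"tx":0.1,"ty":5,"tz":0,"wx":0,"wy":0,"wz":0,"jaw":0}
  ]
}}

```text
t: 9.4
tool_pos: [0.5166, 0.1149, 0.0156]
eef_rot: [0.001, 0.717, 0.697, 0.0]
wrist_force: [-0.2, -7.6, 7.1]
finger_gap: 0.196
finger_force: 60.3
```

```bash
python3 look.py c | grep -v top
```

```text
('t 9.40', array([516.6, 114.9,  15.6]), 'ty ang -1.67', 'tz', array([ 0., -0., -1.]), 'F', array([-0.2, -7.6,  7.1]), 'gap 16.7', 'ff', 60.260775089263916) [-1.5  0.1 -0. ]
side 60 69 [209.4 230.5 234. ] [499.1 534.7]
side 80 71 [225.2 230.  233.9] [501.2 530.7]
side 100 66 [224.5 229.  232. ] [501.7 529.1]
side 120 74 [224.4 227.7 230.8] [501.1 530.1]
side 140 77 [222.8 227.2 230.2] [501.5 530.7]
side 160 73 [220.4 226.5 229.2] [500.8 529.3]
side 180 80 [221.5 224.8 229. ] [501.4 530.2]
side 200 156 [195.6 221.7 227.2] [501.1 530. ]
side 220 33 [198.  217.  224.8] [506.  529.3]
back face slope (lean) 0.0456 y at plate 232.639126671774
```

Emit:
{"method": "arm_command", "body": {
  "increments": [
    {"tx":0,"ty":0.8,"tz":0,"wx":0,"wy":0,"wz":0,"jaw":0},
    {"tx":0,"ty":1.6,"tz":0,"wx":0,"wy":0,"wz":0,"jaw":0},
    {"tx":0.1,"ty":2.4,"tz":0,"wx":0,"wy":0,"wz":0,"jaw":0},
    {"tx":0.1,"ty":3.2,"tz":0,"wx":0,"wy":0,"wz":0,"jaw":0},
    {"tx":0.1,"ty":4,"tz":0,"wx":0,"wy":0,"wz":0,"jaw":0}
  ]
}}

```text
t: 9.97
tool_pos: [0.5167, 0.1189, 0.0156]
eef_rot: [0.001, 0.717, 0.697, 0.0]
wrist_force: [-0.0, -6.5, 8.0]
finger_gap: 0.198
finger_force: 60.3
```

Emit:
{"method": "arm_command", "body": {
  "increments": [
    {"tx":0,"ty":0.4,"tz":0,"wx":0,"wy":0,"wz":0,"jaw":0},
    {"tx":0,"ty":0.8,"tz":0,"wx":0,"wy":0,"wz":0,"jaw":0},
    {"tx":0,"ty":1.2,"tz":0,"wx":0,"wy":0,"wz":0,"jaw":0},
    {"tx":0,"ty":1.6,"tz":0,"wx":0,"wy":0,"wz":0,"jaw":0},
    {"tx":0,"ty":1.6,"tz":0,"wx":0,"wy":0,"wz":0,"jaw":0}
  ]
}}

```text
t: 10.38
tool_pos: [0.5167, 0.1206, 0.0156]
eef_rot: [0.001, 0.717, 0.697, 0.0]
wrist_force: [0.6, -6.7, 7.2]
finger_gap: 0.194
finger_force: 60.2
```

```bash
python3 look.py d | grep -v top
```

```text
('t 10.38', array([516.7, 120.6,  15.6]), 'ty ang -1.67', 'tz', array([ 0., -0., -1.]), 'F', array([ 0.6, -6.7,  7.2]), 'gap 16.6', 'ff', 60.188058614730835) [-1.3 -0.  -0. ]
side 60 63 [216.8 232.6 235.5] [498.1 532. ]
side 80 68 [230.2 232.6 236.4] [501.8 530.7]
side 100 69 [229.6 233.  236.5] [501.7 529.1]
side 120 67 [225.1 232.1 235.6] [500.8 529.8]
side 140 75 [228.3 232.4 236.1] [501.7 530.9]
side 160 72 [220.  232.6 234.7] [500.6 529.1]
side 180 75 [229.  232.4 236.1] [501.6 529.9]
side 200 169 [166.2 228.5 234.9] [501.2 530.5]
side 220 30 [165.9 218.3 232.6] [502.6 529.3]
back face slope (lean) 0.0055 y at plate 233.1985568270635
```

Emit:
{"method": "arm_command", "body": {
  "increments": [
    {"tx":0,"ty":0.2,"tz":0,"wx":0,"wy":0,"wz":0,"jaw":0},
    {"tx":0,"ty":0.4,"tz":0,"wx":0,"wy":0,"wz":0,"jaw":0},
    {"tx":0,"ty":0.6,"tz":0,"wx":0,"wy":0,"wz":0,"jaw":0},
    {"tx":0,"ty":0.8,"tz":0,"wx":0,"wy":0,"wz":0,"jaw":0},
    {"tx":0,"ty":0.8,"tz":0,"wx":0,"wy":0,"wz":0,"jaw":0}
  ]
}}

```text
t: 10.95
tool_pos: [0.5167, 0.121, 0.0156]
eef_rot: [0.001, 0.717, 0.697, -0.0]
wrist_force: [-1.2, -8.1, 7.8]
finger_gap: 0.2
finger_force: 60.3
```

```bash
python3 look.py e | egrep 'F|lean'
```

```text
('t 10.95', array([516.7, 121. ,  15.6]), 'ty ang -1.68', 'tz', array([ 0., -0., -1.]), 'F', array([-1.2, -8.1,  7.8]), 'gap 17.0', 'ff', 60.30417323112488) [-1.6  0.1  0. ]
back face slope (lean) 0.0018 y at plate 233.04707462530428
```

Emit:
{"method": "arm_command", "body": {
  "increments": [
    {"tx":0,"ty":0.2,"tz":0,"wx":0,"wy":0,"wz":0,"jaw":0},
    {"tx":0,"ty":0.4,"tz":0,"wx":0,"wy":0,"wz":0,"jaw":0},
    {"tx":0,"ty":0.6,"tz":0,"wx":0,"wy":0,"wz":0,"jaw":0},
    {"tx":0,"ty":0.8,"tz":0,"wx":0,"wy":0,"wz":0,"jaw":0},
    {"tx":0,"ty":0.8,"tz":0,"wx":0,"wy":0,"wz":0,"jaw":0}
  ]
}}

```text
t: 11.52
tool_pos: [0.5167, 0.121, 0.0156]
eef_rot: [0.001, 0.718, 0.696, -0.001]
wrist_force: [-0.3, -11.7, 10.0]
finger_gap: 0.197
finger_force: 60.5
```

```bash
python3 look.py f | egrep 'F|lean'; python3 - <<'E'
from h import *
z=np.load('/tmp/top_l.npz')['im'][185:285,150:290]; y=np.load('/tmp/side_l.npz')['im'][215:325,240:360]
cv2.imwrite('pics/f.png',np.hstack([cv2.resize(z,(400,400),interpolation=2),cv2.resize(y,(400,400),interpolation=2)]))
E
```

```text
('t 11.52', array([516.7, 121. ,  15.6]), 'ty ang -1.71', 'tz', array([ 0., -0., -1.]), 'F', array([ -0.3, -11.7,  10. ]), 'gap 16.8', 'ff', 60.51709055900574) [-2.2  0.1  0.1]
back face slope (lean) 0.0001 y at plate 232.8992186321902
```

View pics/f.png

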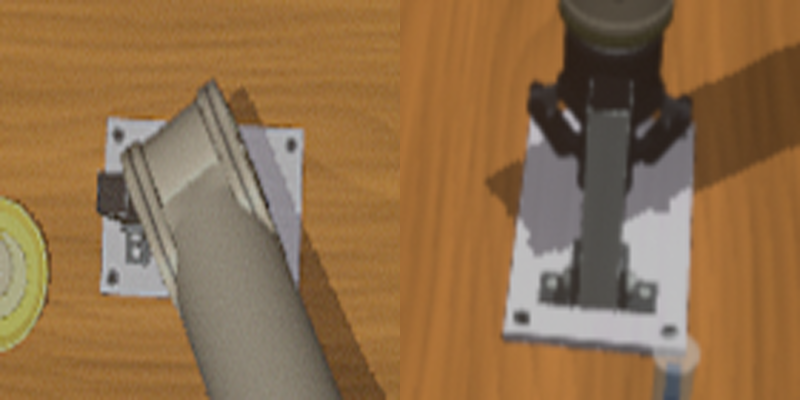

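In the final picture the post stands upright on the plate, with the square's blade hidden in front of it (right half, about (605,190)). The arm stays clear of the post's top, and the dish and cylinder are undisturbed. The advance has stopped with force building up in the corner, so the blade is seated and I'm handing in.

```bash
python3 -c "
from bench import manip
print(manip.finish_job())"
```

```text
the job is handed in; nothing more can be done
None
```

The job is handed in: the square is held lightly pressed into the corner against plate and post, and the post's lean measured 0.0001 rad; the dish, cylinder, funnel and hex key were left alone.

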